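# Hold the bolt head behind the hanger bracket while the nut is run tight

### The job

The nut runner is running on this pine frame, but the bolt just spins along with the nut. Reach down into the narrow gap behind the steel hanger bracket, grasp the blue hexagonal bolt head and hold it from turning until the nut has run fully tight, then finish still gripping the head so that the bolt stays still. Do not press hard on the bracket, and leave the loose things around it alone.

Things in the scene. Friction and masses are not known exactly. Their poses are not given: they have to be found in the camera images.
- frame: Fixed pine assembly (sizes in mm). Origin on the desk straight below the bolt head's centre; z up, x along the bolt axis from the green nut runner (-x) to the bracket (+x). Base board 18 thick, x -250 to 60, y +-80. Upright pine end board, faces at x -40 and -22, y +-80, top at z 115. Nut runner: cylinder, diameter 46, x -240 to -76, top at z 111; its dark socket turns at x -76 to -42.
- bracket: Fixed steel hanger bracket, same origin and axes as frame: upright plate, faces at x 24 and 28, y +-60, top at z 115, with a foot towards +x. The gap between the end board and this plate is 46 mm wide (x -22 to 24), open above and at both ends, its floor at z 18. The bolt head sits inside it, seen only from above.
- bolthead: Blue hexagonal head, 24 mm across flats, 27.7 across corners, 20 long. Origin at its centre, 85 above the desk, 30 below the tops of board and bracket. x is the bolt axis (the frame's x); y, z turn with it. It only turns, about 1 rad/s with a weak 0.12 N m. Fingers closing on it from both sides, across the axis, swing its flats to them. Brass bush, diameter 20, between it and the board.
- bolt (a joint): How far the nut is run onto the bolt, rad: starts at 0.3 to 1.5, does not change while the bolt spins along with the nut, grows at about 0.75 rad/s while the head is held still, stops at 6.0 when the nut is tight (6 to 8 s of holding). Then the full 0.12 N m pulls on the head for as long as it is held.
- glue: Loose white glue bottle with an orange cap, diameter 54 mm, 140 high, origin under its centre. A bystander.
- offcut: Loose pine offcut, 90 by 45 by 22 mm, origin under its centre. A bystander.
- spanner: Loose steel spanner lying on the desk, origin under its centre, along its x. A bystander.
- jar: Loose glass jar with a red cap, diameter 60 mm, 70 high, origin under its centre. A bystander.

How it is judged:
On the way:
1. the bolt head is gripped between the fingers and stopped while the nut is not yet tight (contact force between the fingers and bolthead above 4 N and distance between the grasp point and bolthead below 0.025 m and angular speed of bolthead below 0.2 rad/s and value of joint bolt below 5.5 rad), for 0.3 s.
At the end, for the whole second after the job is handed in: The nut is fully tight (joint bolt above 5.9 of 6.0 rad) and the fingers still hold the bolt head (over 4 N of contact, head centre within 25 mm of the grasp point), which does not turn (under 0.1 rad/s) (contact force between the fingers and bolthead above 4 N and distance between the grasp point and bolthead below 0.025 m and angular speed of bolthead below 0.1 rad/s and value of joint bolt above 5.9 rad); the arm keeps its last pose, push and grip.
It fails at once if the bracket is pressed hard (over 40 N) (contact force between any of the fingers, the arm and bracket above 40 N).
It fails at once if a loose bystander is moved more than 30 mm (distance of any of glue, offcut, spanner, jar from where it was at the start of the episode above 0.03 m).
It also fails if it takes over 40 s, if anything falls off the work surface, if the arm or the gripper's body presses on something with over 40 N, if the wrist force passes 120 N, or if a joint passes its speed limit or range.

### The arm

A 6-joint arm with a two-finger parallel gripper is mounted at the origin on the work surface. World frame = base frame: x ahead of the robot, y to its left, z up, the work surface at z = 0. Lengths are in m, angles in rad, forces in N, time in s.
With the tool pointing down it reaches from about 0.25 to 0.725 m from the base axis. Payload 4 kg.
Tool frame: the origin (TCP) lies midway between the tips of the shut fingers; the grasp point (between the pads) lies 19 mm behind it; z points along the fingers, y is the direction in which the jaws open and shut (so a half turn about z gives the same grasp; the last joint's range is limited). The gripper opens to 85 mm and grips with 20 to 120 N. Pads are 22 mm wide; open, the fingers measure 114 mm over their backs; the gripper's body (76 mm by 85 mm) begins 54 mm behind the grasp point. The pads swing forward as they close: fully open they stand 13 mm farther back than shut.
Start: joints at [0, 0.241, 0.005, 1.335, 0, 1.571], TCP at [0.5, -0, 0.231] pointing down, gripper open.
Joint ranges: [-2.72, 2.72], [-1.05, 1.87], [-1.09, 1.28], [-1.99, 2.15], [-1.42, 1.44], [-3.14, 3.14]. Speed limits (rad/s): [2.79, 2.79, 3.14, 3.14, 3.14, 3.14].

### API

Orientations are given as a unit quaternion [x, y, z, w].
In Python, from workcell import monitor, cams, order gives the robot as it stands.
- The arm moves only by the tool send_rows, never from a script. Its argument "moves" is a list of rows, each a list of 4 numbers: the shift along the tool's x, y, z as a fraction of full scale, then the turn about the tool's z as a fraction of full scale. A call has 1 to 20 rows; each row shifts and turns the commanded pose from where the row before left it, along the tool's axes as they then stand; what a row does not reach is not made up. Full scale, the value 1, is 100 cm for a shift and 0.1 rad for a turn. A row lasts 1/10 s, in which the tool goes at most 50 mm and 8.59 degrees, less where a joint would pass 70% of its speed; a pose out of reach is approached as far as the arm can. A call with a number of a shift or a turn outside -1 to 1 is refused whole. A call with a gripper value outside its range is refused whole. "claw" is the gripper's target within -1 to 1 (fully open at 1, half-way at 0, shut at -1), set as the call begins (left out, the last holds). The fingers move at their own pace and stop on an object; the grip force is fixed at half the most. Time passes only in rows, so rows that do not move let the fingers close. It gives the time, the measured TCP pose, the force and the opening at its end, in the units of the state.
- monitor.get_obs(): the state, without advancing time (a new reading comes with each control period).
- cams.camera(name): name is "scene" or "side" or "wrist"; returns (picture, depth): 384x512x3 uint8, blue, green, red; 384x512 float32, m along the optical axis (not along the pixel's ray), 0 where there is no reading.
- cams.camera_info(name): a dict with "intrinsics" (3x3 intrinsics, pixels), "T" (4x4, takes a point from camera to world coordinates); the wrist camera has in their place "mount" (4x4, takes a point from camera to tool coordinates, whose origin is the TCP and whose axes are the flange's). Camera axes: x right, y up, looking along -z (the intrinsics and any distortion apply to the point x, -y, -z); pixel columns grow to the right and rows downward; lengths in m; the calibration is good to about 2 mm. The wrist camera is an equidistant fisheye: a pixel r from the principal point sees the ray r / f radians off the axis. A picture is of the moment at which its call begins: read the wrist's pose just before it. camera_info takes no time and is no camera call.
- order.job_done(): hands the job in, once; it reports no verdict.
The state is a dict: "clock": time; "joint_pos": joint angles; "joint_vel": joint speeds; "tau": joint torques, N m; "eef_pos": TCP position; "tool_rot": TCP orientation; "ft_force": force on the tool from outside, world axes, zero at the start; "ft_torque": the same for the moment, N m; "grip_width": finger opening in m.
Only numpy, scipy, OpenCV 4.12 (cv2) and the standard library are available. Lean on these libraries where they do the work, as an engineer would, in place of code of your own. Each camera call takes 0.05 s, during which the arm holds its last target.

## Working session

There is one attempt and no reset: what is moved stays moved. The work goes in short steps, Python scripts to look and compute and a tool call to move; the robot and the scene stay as the last step left them, time stands still between calls to the robot, and variables do not carry over. Pictures are saved under pics/ and viewed, and the job is handed in when it is done.

Besides the shell and the picture viewer there is one more tool, called after "Request:" in YAML: its name, and indented under it one key for each argument. send_rows: Moves the arm, as the interface text tells. Its arguments: {"type":"object","properties":{"moves":{"type":"array","items":{"type":"array","items":{"type":"number","minimum":-1,"maximum":1}}},"claw":{"type":"number"}},"required":["moves"]}

```bash
mkdir -p pics; ls; cat > h.py <<'E'
from workcell import monitor, cams, order
import numpy as np, cv2
from scipy.spatial.transform import Rotation as R
E
python3 - <<'E'
from h import *
s=monitor.get_obs(); print(s)
for n in ("scene","side","wrist"):
    p,d=cams.camera(n); cv2.imwrite(f"pics/{n}0.png",p); np.savez(f"{n}0.npz",p=p,d=d)
    print(n,cams.camera_info(n))
E
```

```text
pics
{'clock': 0.0, 'joint_pos': array([7.61199207e-06, 2.41448629e-01, 3.74109195e-03, 1.33518891e+00,
       2.19037403e-05, 1.57080490e+00]), 'joint_vel': array([ 0.00023085,  0.00043643,  0.00016954, -0.00183247,  0.00074285,
       -0.00130964]), 'tau': array([ 5.50268451e-04, -3.72315860e+01,  2.52406776e+01,  1.67737965e-02,
        2.29149265e-05,  1.14679995e-05]), 'eef_pos': array([4.99379932e-01, 1.04490613e-05, 2.30401580e-01]), 'tool_rot': array([ 0.70710674,  0.70710604, -0.00073477, -0.00075024]), 'ft_force': array([-0.06660543,  1.05045138,  0.06590531]), 'ft_torque': array([-0.02047041,  0.0119145 ,  0.01610827]), 'grip_width': 0.08552322230516494}
scene {'intrinsics': array([[418.95199634,   0.        , 256.35570823],
       [  0.        , 418.95199634, 192.41741451],
       [  0.        ,   0.        ,   1.        ]]), 'T': array([[-0.21549637, -0.63075524,  0.74545902,  1.42804521],
       [ 0.97629264, -0.12325914,  0.17793221,  0.2370797 ],
       [-0.02034703,  0.76612989,  0.64236359,  0.82067244],
       [ 0.        ,  0.        ,  0.        ,  1.        ]])}
[... 253 characters left out ...]
23267925,  0.698036  , -0.67720463, -0.61504022],
       [ 0.01788653,  0.69926966,  0.71463418,  0.75191564],
       [ 0.        ,  0.        ,  0.        ,  1.        ]])}
wrist {'intrinsics': array([[297.31863964,   0.        , 252.84128987],
       [  0.        , 297.31863964, 194.20324223],
       [  0.        ,   0.        ,   1.        ]]), 'mount': array([[-1.28113518e-03,  9.54404704e-01,  2.98513013e-01,
         7.64088551e-02],
       [ 9.99999167e-01,  1.26874549e-03,  2.35291094e-04,
         6.64410676e-04],
       [-1.54174110e-04,  2.98513066e-01, -9.54405535e-01,
        -1.42660971e-01],
       [ 0.00000000e+00,  0.00000000e+00,  0.00000000e+00,
         1.00000000e+00]])}
```

View pics/scene0.png

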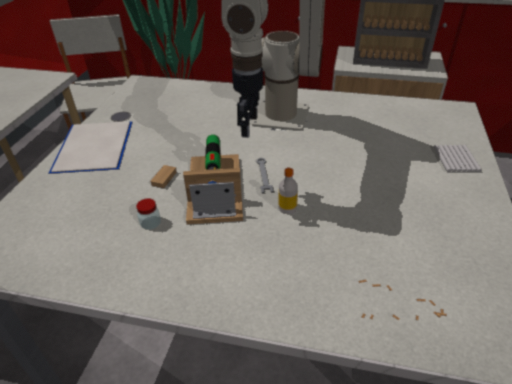

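View pics/side0.png

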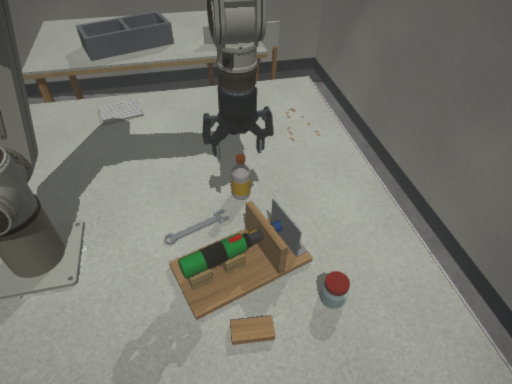

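View pics/wrist0.png

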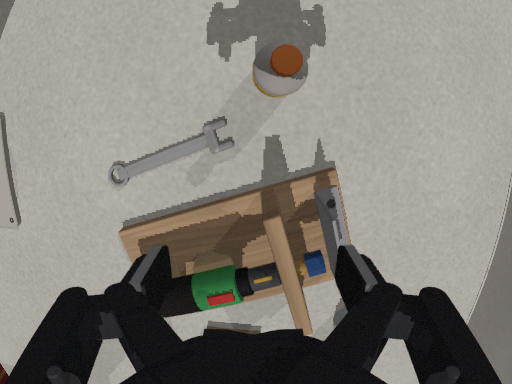

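The scene view shows the frame at (213,190) and the glue bottle at (288,190). The side view shows the blue head at (277,227) in the gap. The wrist view shows the head at (315,263), the board top running from (272,220) to (305,330), and the bracket top around (330,215). Next I'll measure these.

```bash
cat >> h.py <<'E'
def wristT():
    s=monitor.get_obs(); T=np.eye(4); T[:3,:3]=R.from_quat(s['tool_rot']).as_matrix(); T[:3,3]=s['eef_pos']
    return T@cams.camera_info('wrist')['mount']
def rays(n,uv,T=None):
    uv=np.atleast_2d(uv).astype(float); c=cams.camera_info(n); K=c['intrinsics']
    if T is None: T=wristT() if n=='wrist' else c['T']
    a=(uv-[K[0,2],K[1,2]])/K[0,0]
    if n=='wrist':
        r=np.linalg.norm(a,axis=1,keepdims=True)+1e-12
        d=np.c_[a/r*np.sin(r),np.cos(r)]
    else: d=np.c_[a,np.ones(len(a))]
    d=d*[1,-1,-1]
    return T[:3,3], d@T[:3,:3].T, d
def onz(n,uv,z,T=None):
    o,d,_=rays(n,uv,T); return o+d*((z-o[2])/d[:,2])[:,None]
def cloud(n,D,T=None):
    v,u=np.nonzero(D>0); o,d,dc=rays(n,np.c_[u,v],T)
    return np.c_[u,v],o+d*(D[v,u]/-dc[:,2])[:,None]
def blue(p,lo=(105,120,40),hi=(125,255,255)):
    return cv2.inRange(cv2.cvtColor(p,cv2.COLOR_BGR2HSV),lo,hi)
E
python3 - <<'E'
from h import *
for n in("wrist","side","scene"):
    f=np.load(n+"0.npz");p,D=f['p'],f['d']
    uv,P=cloud(n,D)
    m=blue(p); ok=m[uv[:,1],uv[:,0]]>0
    box=(P[:,0]>.25)&(P[:,0]<.8)&(P[:,1]>-.4)&(P[:,1]<.1)
    q=ok&box&(P[:,2]>.04)&(P[:,2]<.13)
    print(n,'blue',q.sum(),uv[q].mean(0) if q.any() else '',np.median(P[q],0) if q.any() else '',P[q][:,2].max() if q.any() else'')
    t=box&(P[:,2]>.107)&(P[:,2]<.122)
    im=p.copy(); im[uv[t][:,1],uv[t][:,0]]=(255,0,255); im[uv[q][:,1],uv[q][:,0]]=(0,255,255)
    cv2.imwrite(f"pics/{n}0t.png",im)
    lab=np.zeros(D.shape,np.uint8); lab[uv[t][:,1],uv[t][:,0]]=1
    k,L,st,c=cv2.connectedComponentsWithStats(lab)
    l=L[uv[:,1],uv[:,0]]
    for i in range(1,k):
        if st[i,4]>25:
            X=P[t&(l==i)]; 
            r=cv2.minAreaRect((X[:,:2]*1000).astype(np.float32)); print(i,st[i,4],c[i].round(),np.round(X.mean(0),4),np.round(np.median(X[:,2]),4),r)
E
```

```text
wrist blue 390 [314.61538462 262.99230769] [ 0.56777756 -0.08929487  0.09467145] 0.10014229299364963
3 2119 [287. 271.] [ 0.5357 -0.0899  0.115 ] 0.1152 ((539.5745239257812, -103.48259735107422), (18.91234016418457, 159.35061645507812), 16.68857765197754)
4 164 [335. 233.] [ 0.5807 -0.0446  0.1137] 0.1147 ((582.74658203125, -49.86577606201172), (4.605808734893799, 41.86785888671875), 17.066627502441406)
6 841 [197. 302.] [ 0.4363 -0.1341  0.1088] 0.1085 ((434.9075012207031, -135.07278442382812), (99.86933135986328, 21.114559173583984), 17.51205062866211)
side blue 43 [277.         225.09302326] [ 0.56938849 -0.10145006  0.09641545] 0.10029376554668024
3 137 [287. 216.] [ 0.5945 -0.0925  0.1129] 0.1138 ((594.1072998046875, -89.71634674072266), (5.829291343688965, 118.96245574951172), 16.15949821472168)
4 505 [267. 226.] [ 0.5404 -0.1127  0.1144] 0.1149 ((539.9253540039062, -106.34915161132812), (19.407773971557617, 158.93600463867188), 16.624176025390625)
5 354 [212. 249.] [ 0.4125 -0.1442  0.1087] 0.1084 ((411.644775390625, -144.59552001953125), (147.01486206054688, 22.686843872070312), 16.339534759521484)
scene blue 4 [211.5 182. ] [ 0.56674734 -0.09599431  0.09609967] 0.09644275268165448
7 45 [212. 153.] [ 0.4495 -0.1303  0.1086] 0.1083 ((444.770263671875, -131.5775909423828), (84.08465576171875, 13.013481140136719), 11.896084785461426)
9 318 [211. 172.] [ 0.5433 -0.1024  0.1126] 0.1131 ((540.8412475585938, -102.71112823486328), (24.70112419128418, 159.55807495117188), 16.032676696777344)
10 125 [212. 184.] [ 0.5957 -0.0855  0.1115] 0.1119 ((595.8551635742188, -86.64137268066406), (9.392292022705078, 118.42853546142578), 15.61915397644043)
```

```bash
python3 - <<'E'
import cv2,numpy as np
a=cv2.imread("pics/wrist0t.png")[150:350,200:400]; b=cv2.imread("pics/side0t.png")[170:320,180:330]
cv2.imwrite("pics/c0.png",np.hstack([cv2.resize(a,(400,400),interpolation=0),cv2.resize(b,(400,400),interpolation=0)]))
E
```

```text
(no output)
```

View pics/c0.png

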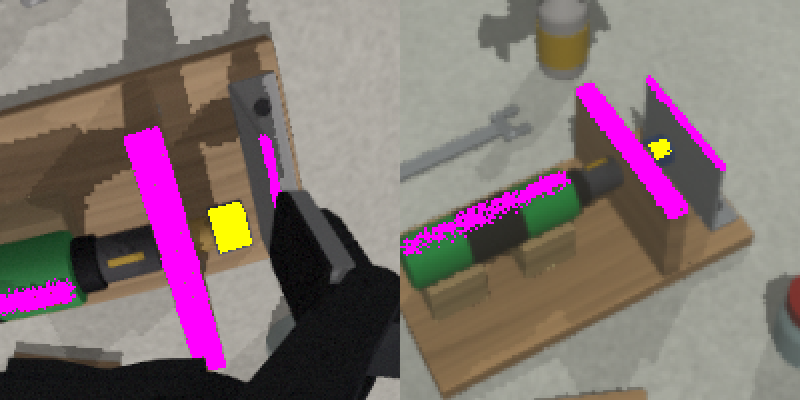

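Frame yaw is about 16.5°, and the origin is about (0.569, -0.0965). Next I'll check the head height from two views, check bystander clearance, and turn the tool.

Request:
send_rows:
  moves:
    - [0,0,0,1]
    - [0,0,0,1]
    - [0,0,0,1]
    - [0,0,0,1]
    - [0,0,0,1]
    - [0,0,0,1]
    - [0,0,0,1]
    - [0,0,0,1]
    - [0,0,0,1]
    - [0,0,0,1]
    - [0,0,0,1]
    - [0,0,0,1]
    - [0,0,0,0.8]
    - [0,0,0,0]
  claw: 1

```text
clock: 1.55
eef_pos: [0.4997, -0.0, 0.2309]
tool_rot: [0.989, 0.145, -0.0, -0.0]
ft_force: [-0.3, 0.3, 0.4]
grip_width: 0.0851
```

```bash
python3 - <<'E'
from h import *
T=wristT(); s=monitor.get_obs(); Rm=R.from_quat(s['tool_rot']).as_matrix()
print(s['clock'],s['eef_pos'],Rm.round(3).tolist(),s['joint_pos'].round(3))
p,D=cams.camera("wrist"); cv2.imwrite("pics/w1.png",p); np.savez("w1.npz",p=p,d=D,T=T)
uv,P=cloud("wrist",D,T); m=blue(p)[uv[:,1],uv[:,0]]>0
q=m&(P[:,2]>.04)&(P[:,2]<.13)&(P[:,0]>.4)
print('blue',q.sum(),uv[q].mean(0),np.median(P[q],0),P[q].min(0),P[q].max(0))
# triangulate blue centroid wrist/side
f=np.load("side0.npz");ms=blue(f['p']); 
ys,xs=np.nonzero(ms[200:250,260:295]); 
o1,d1,_=rays("side",[[xs.mean()+260,ys.mean()+200]]); o2,d2,_=rays("wrist",uv[q].mean(0),T)
A=np.c_[d1[0],-d2[0]]; t=np.linalg.lstsq(A,o2-o1,rcond=None)[0]; a=o1+t[0]*d1[0]; b=o2+t[1]*d2[0]; print('tri',a,b)
t=(P[:,2]>.107)&(P[:,2]<.122)&(P[:,0]>.3)
im=p.copy(); im[uv[t][:,1],uv[t][:,0]]=(255,0,255); cv2.imwrite("pics/w1t.png",im)
lab=np.zeros(D.shape,np.uint8); lab[uv[t][:,1],uv[t][:,0]]=1
k,L,st,c=cv2.connectedComponentsWithStats(lab); l=L[uv[:,1],uv[:,0]]
for i in range(1,k):
    if st[i,4]>25:
        X=P[t&(l==i)]; print(c[i].round(),X.mean(0).round(4),cv2.minAreaRect((X[:,:2]*1000).astype(np.float32)))
# orange cap
f=np.load("side0.npz");uv,P=cloud("side",f['d']); g=(P[:,2]>.125)&(P[:,2]<.15)&(abs(P[:,0]-.55)<.15)&(abs(P[:,1])<.15)
print('glue',g.sum(),np.median(P[g],0))
E
```

```text
1.55 [ 4.99747348e-01 -1.20180974e-05  2.30941525e-01] [[0.958, 0.287, -0.001], [0.287, -0.958, -0.0], [-0.001, -0.0, -1.0]] [-0.     0.241  0.005  1.335 -0.     2.851]
blue 487 [361.91581109 145.52156057] [ 0.56870355 -0.09087587  0.09612467] [ 0.55705841 -0.10901001  0.08038923] [ 0.58177387 -0.08023226  0.09946344]
tri [ 0.5723039  -0.0954138   0.08802915] [ 0.5686223  -0.09447907  0.08771021]
[152. 127.] [0.5299 0.1046 0.1117] ((528.8716430664062, 106.26863098144531), (26.723651885986328, 15.61514663696289), 26.56533432006836)
[368. 121.] [ 0.5929 -0.083   0.114 ] ((594.2970581054688, -87.92459869384766), (4.785347938537598, 120.93853759765625), 16.640161514282227)
[360. 181.] [ 0.5382 -0.0959  0.1146] ((540.0447387695312, -103.69075012207031), (18.535982131958008, 159.90008544921875), 16.790555953979492)
[360. 244.] [ 0.4736 -0.1237  0.1099] ((472.88507080078125, -123.57908630371094), (18.052457809448242, 15.793642044067383), 3.5094470977783203)
[343. 311.] [ 0.3857 -0.1448  0.1079] ((385.65057373046875, -144.9376220703125), (26.791767120361328, 8.478684425354004), 12.284050941467285)
glue 82 [0.52520516 0.10456051 0.13910654]
```

View pics/w1t.png

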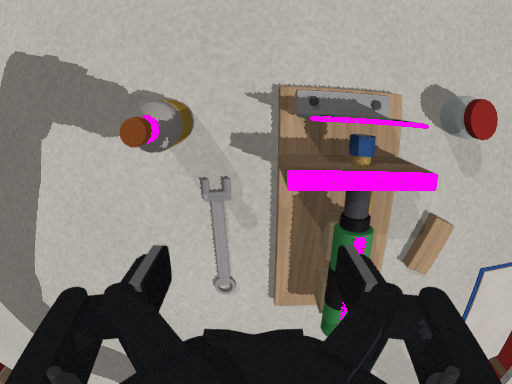

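The wrist view shows the head at (362,145), between the bracket edge (368,121) and the board top (360,181). The bottle is about 0.2 m away. The head centre is at about (0.5694, -0.0955). Next I'll move above it.

Request:
send_rows:
  moves:
    - [0.008,0.022,0,0]
    - [0.008,0.022,0,0]
    - [0.008,0.022,0,0]
    - [0.008,0.022,0,0]
    - [0.0075,0.0235,0,0]
    - [0,0,0.015,0]
    - [0,0,0.015,0]
    - [0,0,0.015,0]
    - [0,0,0,0]
    - [0,0,0,0]

```text
clock: 2.6
eef_pos: [0.5696, -0.0954, 0.1862]
tool_rot: [0.989, 0.145, -0.0, -0.0]
ft_force: [0.5, -0.2, 1.1]
grip_width: 0.0856
```

```bash
cat > look.py <<'E'
import sys
from h import *
T=wristT(); s=monitor.get_obs(); Rm=R.from_quat(s['tool_rot']).as_matrix(); e=s['eef_pos']
p,D=cams.camera("wrist"); cv2.imwrite(f"pics/{sys.argv[1]}.png",p)
uv,P=cloud("wrist",D,T); L=(P-e)@Rm   # tool coords
m=blue(p)[uv[:,1],uv[:,0]]>0
q=m&(P[:,2]>.06)&(P[:,2]<.11)&(np.hypot(*(P[:,:2]-[.57,-.095]).T)<.04)
print(s['clock'],e,s['grip_width'],s['ft_force'].round(1),s['joint_pos'].round(2))
if q.any(): print('blue tool-frame min/max (top part)',q.sum(),np.percentile(L[q],[2,50,98],axis=0).round(4).tolist(), 'z',np.percentile(P[q][:,2],[2,98]))
t=(abs(P[:,2]-.114)<.006)&(abs(L[:,1])<.09)&(abs(L[:,0])<.06)
for n,k in(("board",L[:,0]<0),("bracket",L[:,0]>0)):
    X=L[t&k&(abs(L[:,1])<.08)]
    if len(X)>20: 
        r=cv2.minAreaRect((X[:,:2]*1000).astype(np.float32)); print(n,len(X),r,np.percentile(X[:,0],[2,50,98]).round(4))
E
python3 look.py w2
```

```text
2.6 [ 0.569618   -0.09544748  0.18621853] 0.08558369071165205 [ 0.5 -0.2  1.1] [-0.17  0.42  0.14  1.29  0.    2.68]
blue tool-frame min/max (top part) 739 [[-0.0087, -0.0126, 0.0877], [0.0015, 0.0001, 0.0901], [0.01, 0.0128, 0.101]] z [0.08519271 0.09852516]
board 4111 ((-30.026405334472656, -0.236785888671875), (18.25261688232422, 159.51104736328125), 0.18138711154460907) [-0.0383 -0.0283 -0.0215]
bracket 1121 ((26.179410934448242, -0.4200859069824219), (4.706820487976074, 119.49481964111328), 0.020353900268673897) [0.0241 0.0266 0.0283]
```

View pics/w2.png

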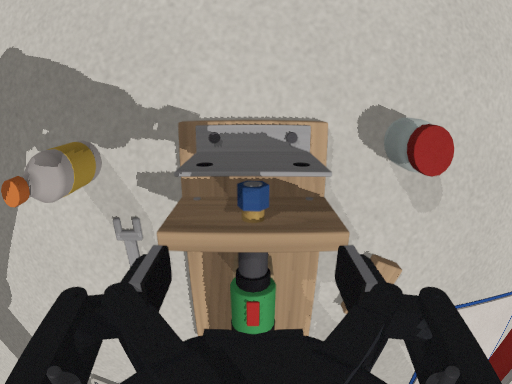

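Centred within 1 mm: the head at (253,195), the board top edge at row ~238 and the bracket edge at row ~170 are all aligned. Next I'll descend.

Request:
send_rows:
  moves:
    - [0,0,0.014,0]
    - [0,0,0.014,0]
    - [0,0,0.014,0]
    - [0,0,0.014,0]
    - [0,0,0.014,0]
    - [0,0,0.012,0]
    - [0,0,0.012,0]
    - [0,0,0.01,0]
    - [0,0,0.01,0]
    - [0,0,0.008,0]
    - [0,0,0,0]

```text
clock: 3.75
eef_pos: [0.5688, -0.0953, 0.0629]
tool_rot: [0.989, 0.145, -0.001, -0.0]
ft_force: [-0.4, -0.2, 1.2]
grip_width: 0.0852
```

```bash
python3 look.py w3
```

```text
3.75 [ 0.56883431 -0.09534411  0.06285263] 0.08521398040286336 [-0.4 -0.2  1.2] [-0.17  0.51 -0.05  1.01 -0.    2.68]
blue tool-frame min/max (top part) 2201 [[-0.0086, -0.0128, -0.0352], [0.0023, -0.0, -0.0335], [0.011, 0.0125, -0.0235]] z [0.08637666 0.09800268]
board 1166 ((-19.674875259399414, -0.06404876708984375), (158.25479125976562, 39.34626007080078), 89.79180145263672) [-0.0385 -0.0304 -0.0207]
bracket 6541 ((14.872784614562988, 0.7900772094726562), (29.353179931640625, 130.14501953125), 0.09601293504238129) [0.0044 0.0277 0.0291]
```

View pics/w3.png

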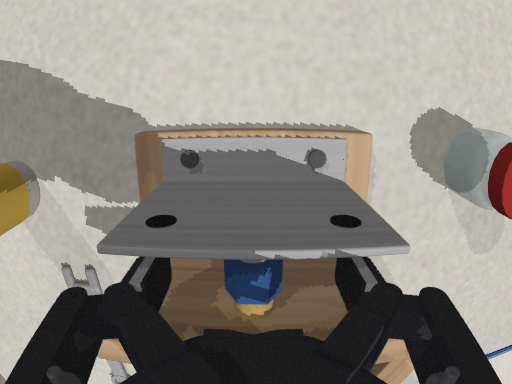

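The head at (253,285) lies midway between both fingers, with no contact. Next I'll close.

Request:
send_rows:
  moves:
    - [0.001,0,0,0]
    - [0,0,0,0]
    - [0,0,0,0]
    - [0,0,0,0]
    - [0,0,0,0]
    - [0,0,0,0]
    - [0,0,0,0]
    - [0,0,0,0]
    - [0,0,0,0]
    - [0,0,0,0]
    - [0,0,0,0]
    - [0,0,0,0]
    - [0,0,0,0]
    - [0,0,0,0]
    - [0,0,0,0]
  claw: -1

```text
clock: 5.3
eef_pos: [0.5709, -0.0947, 0.0649]
tool_rot: [0.989, 0.145, 0.0, -0.0]
ft_force: [-2.3, 3.0, 5.3]
grip_width: 0.0233
```

```bash
python3 look.py w4
```

```text
5.3 [ 0.57086874 -0.09472238  0.06493837] 0.02325583063683778 [-2.3  3.   5.3] [-0.16  0.51 -0.04  1.01  0.    2.69]
blue tool-frame min/max (top part) 1973 [[-0.0105, -0.0111, -0.0342], [0.0006, -0.0, -0.0305], [0.009, 0.011, -0.0269]] z [0.09185708 0.09916358]
board 859 ((-20.19510841369629, -0.05072021484375), (40.719139099121094, 110.70472717285156), 0.4006510376930237) [-0.0389 -0.0238 -0.0007]
bracket 8136 ((13.835101127624512, -0.028400421142578125), (27.63574981689453, 119.99591827392578), 0.030363980680704117) [0.0054 0.0246 0.0271]
```

View pics/w4.png

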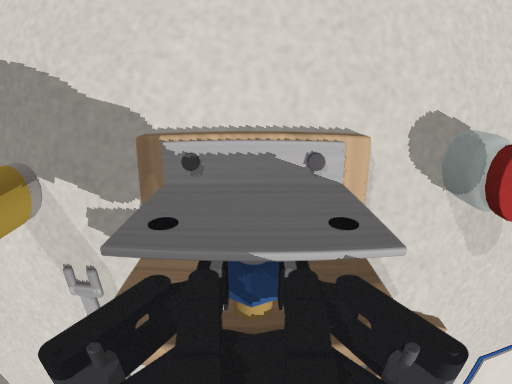

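The pads are flush on the flats: the width is 23.3 mm and the head sits at (253,282). Next I'll hold through the run-down.

Request:
send_rows:
  moves:
    - [0,0,0,0]
    - [0,0,0,0]
    - [0,0,0,0]
    - [0,0,0,0]
    - [0,0,0,0]
    - [0,0,0,0]
    - [0,0,0,0]
    - [0,0,0,0]
    - [0,0,0,0]
    - [0,0,0,0]
    - [0,0,0,0]
    - [0,0,0,0]
    - [0,0,0,0]
    - [0,0,0,0]
    - [0,0,0,0]
    - [0,0,0,0]
    - [0,0,0,0]
    - [0,0,0,0]
    - [0,0,0,0]
    - [0,0,0,0]

```text
clock: 7.35
eef_pos: [0.5708, -0.0947, 0.0649]
tool_rot: [0.989, 0.145, 0.0, -0.0]
ft_force: [-2.5, 2.5, 5.4]
grip_width: 0.0231
```

```bash
python3 look.py w5; python3 -c "
from h import *;print(monitor.get_obs()['ft_torque'])"
```

```text
7.35 [ 0.57084734 -0.09470428  0.06491503] 0.023126737761862224 [-2.5  2.5  5.4] [-0.16  0.51 -0.04  1.01  0.    2.69]
blue tool-frame min/max (top part) 1966 [[-0.0106, -0.0111, -0.0342], [0.0006, -0.0, -0.0306], [0.009, 0.011, -0.0268]] z [0.09177282 0.09908085]
board 860 ((-20.535263061523438, 0.027873992919921875), (41.030277252197266, 110.70156860351562), 0.15302878618240356) [-0.0391 -0.0238 -0.0005]
bracket 8119 ((13.835235595703125, -0.18588638305664062), (119.9705810546875, 27.54131317138672), 89.99263000488281) [0.005  0.0246 0.027 ]
[0.55776376 0.38838827 0.05303215]
```

Request:
send_rows:
  moves:
    - [0,0,0,0]
    - [0,0,0,0]
    - [0,0,0,0]
    - [0,0,0,0]
    - [0,0,0,0]
    - [0,0,0,0]
    - [0,0,0,0]
    - [0,0,0,0]
    - [0,0,0,0]
    - [0,0,0,0]
    - [0,0,0,0]
    - [0,0,0,0]
    - [0,0,0,0]
    - [0,0,0,0]
    - [0,0,0,0]
    - [0,0,0,0]
    - [0,0,0,0]
    - [0,0,0,0]
    - [0,0,0,0]
    - [0,0,0,0]

```text
clock: 9.4
eef_pos: [0.5708, -0.0947, 0.0649]
tool_rot: [0.989, 0.145, 0.0, -0.0]
ft_force: [-1.7, 2.7, 5.5]
grip_width: 0.023
```

Request:
send_rows:
  moves:
    - [0,0,0,0]
    - [0,0,0,0]
    - [0,0,0,0]
    - [0,0,0,0]
    - [0,0,0,0]
    - [0,0,0,0]
    - [0,0,0,0]
    - [0,0,0,0]
    - [0,0,0,0]
    - [0,0,0,0]
    - [0,0,0,0]
    - [0,0,0,0]
    - [0,0,0,0]
    - [0,0,0,0]
    - [0,0,0,0]
    - [0,0,0,0]
    - [0,0,0,0]
    - [0,0,0,0]
    - [0,0,0,0]
    - [0,0,0,0]

```text
clock: 11.4
eef_pos: [0.5708, -0.0947, 0.0649]
tool_rot: [0.989, 0.145, 0.0, -0.0]
ft_force: [-2.3, 2.9, 5.6]
grip_width: 0.0229
```

Request:
send_rows:
  moves:
    - [0,0,0,0]
    - [0,0,0,0]
    - [0,0,0,0]
    - [0,0,0,0]
    - [0,0,0,0]
    - [0,0,0,0]
    - [0,0,0,0]
    - [0,0,0,0]
    - [0,0,0,0]
    - [0,0,0,0]
    - [0,0,0,0]
    - [0,0,0,0]
    - [0,0,0,0]
    - [0,0,0,0]
    - [0,0,0,0]
    - [0,0,0,0]
    - [0,0,0,0]
    - [0,0,0,0]
    - [0,0,0,0]
    - [0,0,0,0]

```text
clock: 13.4
eef_pos: [0.5709, -0.0947, 0.0649]
tool_rot: [0.989, 0.145, 0.0, -0.0]
ft_force: [-1.5, 2.6, 6.3]
grip_width: 0.023
```

```bash
python3 look.py w6; python3 -c "
from h import *;print(monitor.get_obs()['ft_torque'])"
```

```text
13.4 [ 0.57085803 -0.09468318  0.06493906] 0.022960673667735677 [-1.5  2.6  6.3] [-0.16  0.51 -0.04  1.01  0.    2.69]
blue tool-frame min/max (top part) 1969 [[-0.0106, -0.0112, -0.0341], [0.0006, -0.0, -0.0306], [0.009, 0.011, -0.0268]] z [0.09171152 0.09903778]
board 847 ((-20.44632911682129, -0.07485580444335938), (41.01024627685547, 110.63021087646484), 0.09024732559919357) [-0.0386 -0.0239 -0.0005]
bracket 8119 ((13.81527042388916, -0.03252410888671875), (27.598764419555664, 119.80044555664062), 0.11201750487089157) [0.0053 0.0246 0.0271]
[ 0.58972952  0.42196964 -0.03803935]
```

Request:
send_rows:
  moves:
    - [0,0,0,0]
    - [0,0,0,0]
    - [0,0,0,0]
    - [0,0,0,0]
    - [0,0,0,0]
    - [0,0,0,0]
    - [0,0,0,0]
    - [0,0,0,0]
    - [0,0,0,0]
    - [0,0,0,0]
    - [0,0,0,0]
    - [0,0,0,0]
    - [0,0,0,0]
    - [0,0,0,0]
    - [0,0,0,0]
    - [0,0,0,0]
    - [0,0,0,0]
    - [0,0,0,0]
    - [0,0,0,0]
    - [0,0,0,0]

```text
clock: 15.45
eef_pos: [0.5709, -0.0947, 0.0649]
tool_rot: [0.989, 0.145, 0.0, -0.0]
ft_force: [-2.2, 2.2, 5.6]
grip_width: 0.0232
```

```bash
python3 look.py w7; python3 -c "
from h import *;print(monitor.get_obs()['ft_torque'])
a=[cv2.imread(f'pics/w{i}.png')[240:330,200:310] for i in(4,5,6,7)]
cv2.imwrite('pics/cmp.png',cv2.resize(np.vstack([np.hstack(a[:2]),np.hstack(a[2:])]),None,fx=3,fy=3))
for i in(5,6,7): print(cv2.absdiff(a[0],a[i-4]).mean())"
```

```text
15.45 [ 0.570869   -0.09473572  0.06492624] 0.02322171647219517 [-2.2  2.2  5.6] [-0.16  0.51 -0.04  1.01  0.    2.69]
blue tool-frame min/max (top part) 1970 [[-0.0105, -0.0111, -0.0342], [0.0005, -0.0, -0.0306], [0.009, 0.0111, -0.0269]] z [0.09178392 0.09909503]
board 868 ((-20.15332794189453, -0.17510604858398438), (110.90641021728516, 40.31605529785156), 89.87367248535156) [-0.039  -0.0237 -0.0006]
bracket 8114 ((13.812983512878418, -0.14269256591796875), (27.547208786010742, 120.04227447509766), 0.06976841390132904) [0.0049 0.0246 0.0271]
[ 0.57773313  0.38498093 -0.02196919]
1.806969696969697
1.866026936026936
1.8335353535353536
```

View pics/cmp.png

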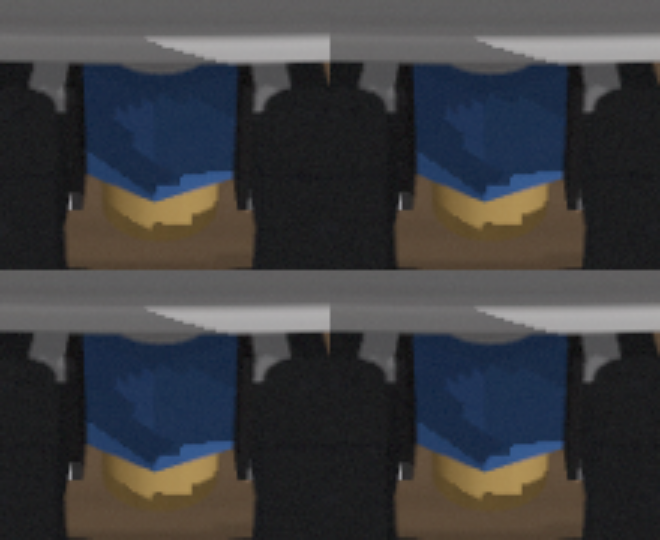

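The head is identical in all four pictures (apex at the same pixels) over more than 10 s. As one more check, I'll see whether the socket has stopped.

```bash
python3 -c "
from h import *
for n in('side','scene'): cv2.imwrite(f'pics/{n}A.png',cams.camera(n)[0])"
```

Request:
send_rows:
  moves:
    - [0,0,0,0]
    - [0,0,0,0]
    - [0,0,0,0]
    - [0,0,0,0]
    - [0,0,0,0]
    - [0,0,0,0]
    - [0,0,0,0]
    - [0,0,0,0]
    - [0,0,0,0]
    - [0,0,0,0]

```text
clock: 16.6
eef_pos: [0.5708, -0.0947, 0.0649]
tool_rot: [0.989, 0.145, 0.0, -0.0]
ft_force: [-1.4, 2.4, 5.4]
grip_width: 0.023
```

```bash
python3 -c "
from h import *
c=[]
for n,(y,x) in(('side',(190,170)),('scene',(120,160))):
    b=cams.camera(n)[0]; cv2.imwrite(f'pics/{n}B.png',b); a=cv2.imread(f'pics/{n}A.png')
    d=cv2.absdiff(a,b).max(2)[y:y+110,x:x+130]; print(n,d.max(),(d>30).sum())
    c.append(np.hstack([q[y:y+110,x:x+130] for q in(a,b)]))
cv2.imwrite('pics/soc.png',cv2.resize(np.vstack(c),None,fx=2.5,fy=2.5,interpolation=2))"
```

```text
side 3 0
scene 7 0
```

View pics/soc.png

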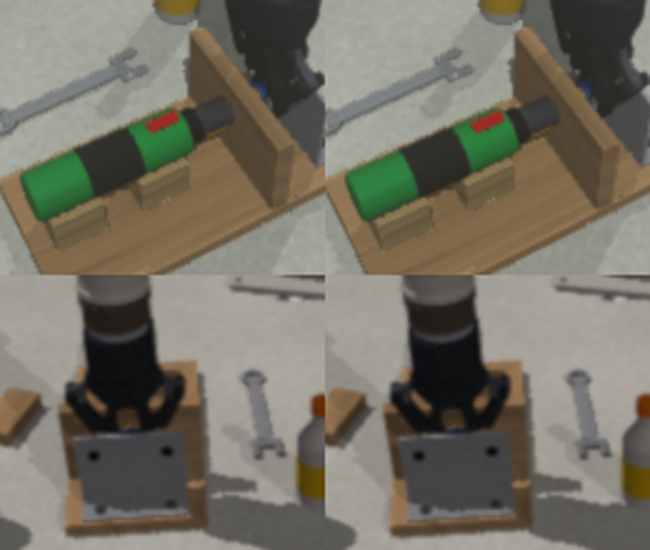

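The socket shows no change over 1.1 s in either view, so the nut has stopped, and the bystanders look untouched. Handing in.

```bash
python3 -c "
from h import *
print(order.job_done())"
```

```text
the job is handed in; nothing more can be done
None
```

I lowered the open fingers into the gap behind the bracket, gripped the blue bolt head across its flats and held it for more than 11 s. The job was handed in at about 16.7 s, still gripping; it returned no verdict.

**Last checks:**
- **Grip:** The opening stayed steady at 23.0–23.3 mm, slightly under the 24 mm flats. The grasp point was within about 2 mm of the measured head centre.
- **Head:** It looked identical in four wrist pictures taken over 10 s.
- **Nut:** The side and scene pictures taken 1.1 s apart at the end showed no change, so the socket appears to have stopped. The nut being tight is inferred from this and the hold time, because the joint value itself cannot be read.
- **Forces and bystanders:** The wrist force readings stayed below about 8 N. The spanner, offcut and glue look unmoved in the last pictures. The jar was not in that final crop, but the arm never came near it.

No check failed. The two-view estimate of the head's position differed by about 4 mm between rays, so I took the board and bracket edges instead; these agreed within about 1 mm.

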